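# Load a board carrier under the inspection camera

### The arm

A 6-joint arm with a two-finger parallel gripper is mounted at the origin on the work surface. World frame = base frame: x ahead of the robot, y to its left, z up, the work surface at z = 0. Lengths are in m, angles in rad, forces in N, time in s.
With the tool pointing down it reaches from about 0.325 to 0.875 m from the base axis. Payload 4.4 kg.
Tool frame: the origin (TCP) lies at the very end of the fingers, on their centre line; the grasp point (between the pads) lies 19 mm behind it (robot.hold_point_z is the distance from the TCP to the grasp point, in m); z points along the fingers, y is the direction in which the jaws open and shut (so a half turn about z gives the same grasp; the last joint's range is limited). The gripper opens to 85 mm and grips with 20 to 120 N. Pads are 22 mm wide; open, the fingers measure 114 mm over their backs; the gripper's body (76 mm by 85 mm) begins 54 mm behind the grasp point. The pads swing forward as they close: fully open they stand 13 mm farther back than shut.
Start: joints at [-0.15, 0.207, 1.542, -0, 1.393, -0.15], TCP at [0.575, -0, 0.231] pointing down, gripper open.
Joint ranges: [-2.73, 2.73], [-0.86, 2.22], [0.23, 2.46], [-1.11, 4.25], [0.08, 2.63], [-2.82, 2.82]. Speed limits (rad/s): [2.79, 2.79, 3.14, 3.14, 3.14, 3.14].

### API

Orientations are given as a rotation vector (axis times angle).
In Python, from workcell import robot gives the robot as it stands. Calls block until the motion is done:
- robot.movep(position, orientation): joint-space move of the TCP to a pose.
- robot.line_to(position, ori=None, speed=0.15, f_stop=None): straight line of the TCP; ori=None keeps the orientation; speed is the mean speed in m/s. With f_stop (N) it stops when the force on the tool has changed by that much, and returns True; else False.
- robot.goto_joints(angles): joint-space move.
- robot.grip(opening): opening from 0.0 (shut) to 1.0 (fully open); the grip force is fixed at half the most; returns when the fingers have stopped.
- robot.hold(seconds).
- robot.inverse_kinematics(position, orientation): joint angles nearest the present ones, or None.
- robot.snapshot(name): name is "scene" or "side" or "wrist"; returns a dict with "pixels" (400x640x3 uint8, blue, green, red), "camera_matrix" (3x3 intrinsics, pixels), "rvec" (rotation vector, rad) and "tvec" (3), from world to camera coordinates, as OpenCV has them; the wrist camera has in their place "mount" (4x4, takes a point from camera to tool coordinates, whose origin is the TCP and whose axes are the flange's). Camera axes: x right, y down, z forward; pixel columns grow to the right and rows downward; lengths in m; the calibration is good to about 2 mm. A picture is of the moment at which its call begins: read the wrist's pose just before it. There is no depth.
A pose or a line that the arm cannot do raises robot.PlanningError and nothing moves.
- robot.finish_job(): hands the job in, once; it reports no verdict.
Trained networks look in a picture, given as the dict that the camera call returned (one of the last four; its "shot" number tells which), for a name from the list of things; names that differ only in an ending like _2 or _b are one class to them, and where a whole thing is asked for, a point or a joint stands for the part that bears it (a point fixed in the world has none). Each returns a list of dicts, best first, with "score" (0 to 1); they miss things now and then, are a little off and sometimes report something else, mostly with a low value. They report only what shows in the picture. A call takes as long as a camera call. They do not tell look-alikes from the thing itself.
- robot.silhouettes(picture, name): "pixels" (400x640 bool, what is visible of it) and "at" ([row, column] in pixels, amid what is visible of it).
Readings, each from a call of its own:
- robot.get_time_s(): time.
- robot.get_q(): joint angles.
- robot.get_joint_velocities(): joint speeds.
- robot.get_joint_efforts(): joint torques, N m.
- robot.get_position(): TCP position.
- robot.get_eef_rot(): TCP orientation.
- robot.get_force(): force on the tool from outside, world axes, zero at the start.
- robot.get_torque(): the same for the moment, N m.
- robot.get_finger_gap(): opening from 0.0 (shut) to 1.0 (fully open).
Only numpy, scipy, OpenCV 4.12 (cv2) and the standard library are available. Lean on these libraries where they do the work, as an engineer would, in place of code of your own. Each camera call takes 0.05 s, during which the arm holds its last target.

### The job

Take the board carrier that has the finned heat sink, lay it flat in the lane of the inspection station with its upright tail plate towards the open end, and push it under the low camera gantry until it is fully home against the hidden end stop, where it presses the stop's switch pin in. Feel for the stop and push gently. Leave the carrier there, and leave the other things on the bench alone.

Things in the scene. Friction and masses are not known exactly. Their poses are not given: they have to be found in the camera images.
- station: Fixed: white camera head (top 182 mm) on a low grey gantry over a steel bed. Origin: on the mat, in the middle of the gantry's upright front face; x runs along the lane into the gantry (roughly to the robot's left), z up. Bed 6 mm thick, 124 mm wide, x = -155 (open end) to +160 mm. Gantry and head: x = 0 to 150 mm, 120 mm wide; the passage beneath is 26 mm high above the bed.
- lane_mouth (a point): Middle of the lane on the bed's top, where the flare begins, 55 mm before the gantry's front face; axes as the station's. Guide rails stand 10 mm above the bed: 100 mm apart here, closing evenly to 68 mm apart at the gantry's front face and staying so beneath it. Between here and the open end (100 mm) the bed has no rails.
- pin (a joint): Travel (m, grows when pressed) of the brass switch pin in the face of the end stop, under the gantry: 0 = free, out 6 mm from the face; 0.006 = pressed flush by a carrier that is home. Spring under 0.3 N, it cannot push the carrier back. The rigid steel stop's face lies 96 to 116 mm behind the gantry's front face, anew each time, hidden and not measured: it has to be felt.
- carrier: Loose aluminium carrier with green board and finned heat sink, 0.2 to 0.35 kg, 120 mm (x) by 64 mm (y), plate 6 mm thick, board surface at 8 mm. Origin: centre of its underside; x points to the nose. Chips up to 13 mm high at x > 25 mm. Slides on the bed with a few newtons at most. Starts on the 2 mm mat, on either side of the station, nose roughly to the robot's left.
- carrier_nose (a point): Middle of the carrier's front face, 60 mm ahead of its origin and 8 mm above its underside; the face is 64 mm wide and 12 mm high. Axes as the carrier's.
- carrier_tail (a point): Middle of the carrier's rear face, 60 mm behind its origin, 14 mm above its underside: the outside of the upright tail plate, 8 mm thick, 64 mm wide, top 22 mm above the underside. A good place to push.
- heat_sink (a point): Top centre of the heat sink, a solid block 36 mm long (carrier x) by 24 mm wide (carrier y), from 8 to 22 mm above the carrier's underside, centred 12 mm behind the carrier's origin. It can be gripped across its 24 mm width; on both sides of it is only the flat board.
- bare_board: Loose bystander: like the carrier, 120 by 64 mm and 8 mm high with low chips, but without tail plate and heat sink. Origin: centre of its underside.
- spool: Loose bystander: yellow spool, 52 mm across, 38 mm high. Origin: centre of its underside.
- wash_bottle: Loose bystander: white bottle, 64 mm across, 150 mm high. Origin: centre of its underside.
- flux_jar: Loose bystander: amber jar, 52 mm across, 50 mm high. Origin: centre of its underside.
- sponge_cup: Loose bystander: white bowl, 70 mm across, 45 mm high. Origin: centre of its underside.
- driver: Loose bystander: screwdriver lying at the left of the work area. Origin: under its middle.
- brush: Loose bystander: small brush lying at the right edge of the work area, near the robot. Origin: under its middle.
Mind the look-alikes: they are no part of the job. What is shaped like the carrier but blue is not meant.

How it is judged:
On the way:
1. the carrier lies flat on the station's bed in the lane, nose towards the gantry and not yet deep under it (z of carrier in the frame of station between 0.003 and 0.0085 m and angle between carrier's own z axis and vertical below 0.05 rad and x of carrier_nose in the frame of station between -0.06 and 0.07 m and x of carrier_tail in the frame of station below -0.03 m and y of carrier_nose in the frame of station between -0.02 and 0.02 m), for 0.2 s.
At the end, for the whole second after the job is handed in: The carrier lies flat on the bed in the lane (within 6 mm of its middle at the nose, 0.08 rad of its direction), nose within 2.5 mm of the end stop's face (its pin pressed in by more than 3.5 of 6 mm), at rest (z of carrier in the frame of station between 0.003 and 0.0085 m and angle between carrier's own z axis and vertical below 0.05 rad and value of joint pin above 0.0035 m and x of carrier_nose in the frame of station above 0.09 m and y of carrier_nose in the frame of station between -0.006 and 0.006 m and angle between the x axis of carrier and the x axis of station, either way round below 0.08 rad and linear speed of carrier below 0.01 m/s); the robot touches nothing.
It fails at once if the carrier is rammed or pressed against the station with more than 40 N (contact force between carrier and station above 40 N).
It fails at once if another loose thing on the bench is shifted more than 30 mm (distance of any of bare_board, spool, wash_bottle, flux_jar, sponge_cup, driver, brush from where it was at the start of the episode above 0.03 m).
It also fails if it takes over 58 s, if anything falls off the work surface, if the arm or the gripper's body presses on something with over 40 N, if the wrist force passes 120 N, or if a joint passes its speed limit or range.

## Working session

There is one attempt and no reset: what is moved stays moved. The work goes in short steps, each a Python script; the robot and the scene stay as the last script left them, time stands still between calls to the robot, and variables do not carry over. Pictures are saved under pics/ and viewed, and the job is handed in when it is done.

```bash
mkdir -p pics && ls && cat > h.py <<'E'
import numpy as np, cv2, pickle
from workcell import robot
def save(n, p): cv2.imwrite('pics/'+n+'.png', p)
def cam(s):
    R=cv2.Rodrigues(np.array(s['rvec'],float))[0]; t=np.array(s['tvec'],float).reshape(3); K=np.array(s['camera_matrix'],float)
    return K,R,t
def proj(s,P):
    K,R,t=cam(s); c=np.atleast_2d(P)@R.T+t; u=c@K.T; return u[:,:2]/u[:,2:]
def ray(s,uv,z):
    K,R,t=cam(s); d=np.linalg.inv(K)@np.array([uv[0],uv[1],1.0]); d=R.T@d; o=-R.T@t
    return o+d*(z-o[2])/d[2]
E
python3 - <<'E'
from h import *
for n in ['scene','side','wrist']:
    s=robot.snapshot(n); save(n+'0',s['pixels']); pickle.dump(s,open(n+'0.pkl','wb'))
    print(n,{k:v for k,v in s.items() if k!='pixels'})
print(robot.get_time_s(),robot.get_eef_rot(),robot.hold_point_z)
E
```

```text
pics
scene {'camera_matrix': array([[499.67937456,   0.        , 323.51963076],
       [  0.        , 499.67937456, 198.36764484],
       [  0.        ,   0.        ,   1.        ]]), 'rvec': array([ 1.53183489,  1.80102019, -0.9241964 ]), 'tvec': array([ 0.05490736, -0.29318417,  1.88266128]), 'shot': 1}
side {'camera_matrix': array([[445.85084234,   0.        , 321.57281634],
       [  0.        , 445.85084234, 198.39284299],
       [  0.        ,   0.        ,   1.        ]]), 'rvec': array([ 0.2436809 , -2.64256376,  1.49190757]), 'tvec': array([0.55117743, 0.08844569, 1.12653326]), 'shot': 2}
wrist {'camera_matrix': array([[285.99756811,   0.        , 318.5606085 ],
       [  0.        , 285.99756811, 203.4124076 ],
       [  0.        ,   0.        ,   1.        ]]), 'mount': array([[ 4.47727760e-04, -9.51816897e-01, -3.06666584e-01,
         7.70787853e-02],
       [ 9.99999899e-01,  4.15073536e-04,  1.71696925e-04,
        -8.70142695e-04],
       [-3.61348508e-05, -3.06666630e-01,  9.51816987e-01,
        -1.42362825e-01],
       [ 0.00000000e+00,  0.00000000e+00,  0.00000000e+00,
         1.00000000e+00]]), 'shot': 3}
0.15 [-2.22040155e+00 -2.22041321e+00  1.65624190e-03] 0.0187
```

View pics/scene0.png

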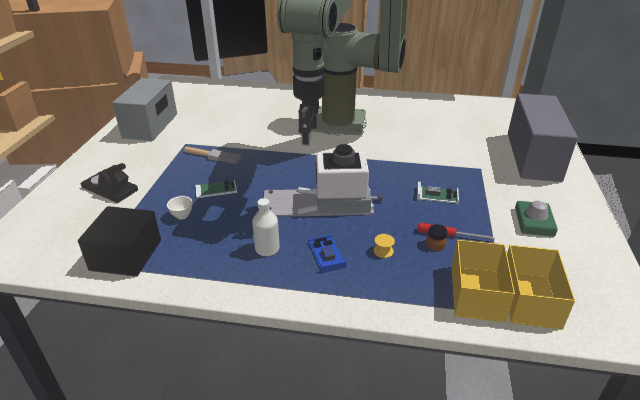

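View pics/side0.png

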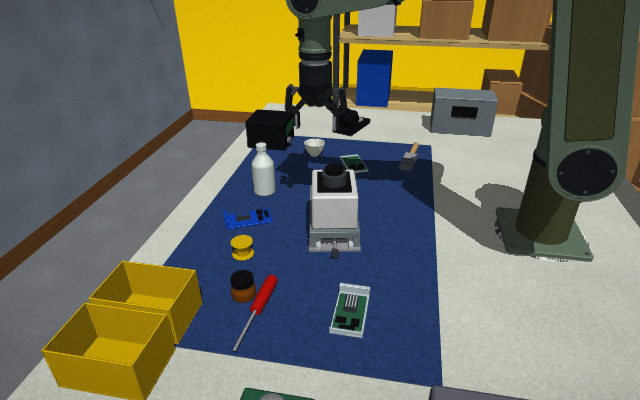

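View pics/wrist0.png

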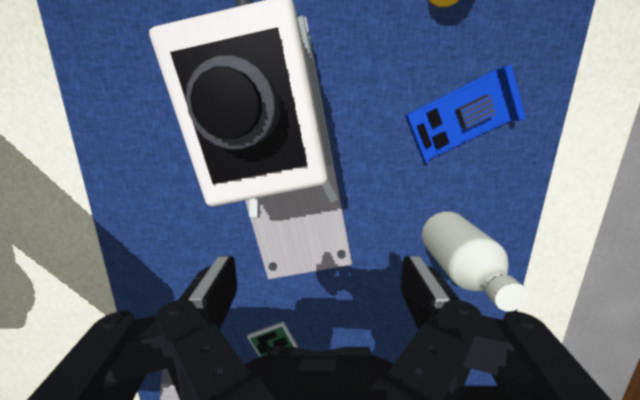

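Two green candidates: scene (438,192), which is side (350,308), and scene (216,188), which is side (353,163). The blue one at scene (327,252) is excluded by its colour. The first seems to have fins and a tail plate, so I'll enlarge both.

```bash
python3 - <<'E'
from h import *
a=pickle.load(open('side0.pkl','rb'))['pixels']; b=pickle.load(open('scene0.pkl','rb'))['pixels']
r=lambda p,f:cv2.resize(p,None,fx=f,fy=f,interpolation=cv2.INTER_CUBIC)
A=r(a[270:350,300:400],4); B=r(b[165:215,400:480],5); C=r(b[165:215,176:256],5); D=r(a[215:265,295:375],5)
c=np.zeros((580,800,3),np.uint8); c[:320,:400]=A; c[:250,400:800]=B; c[320:570,400:800]=C; c[330:580,:400]=D
save('crop0',c)
E
```

```text
(no output)
```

View pics/crop0.png

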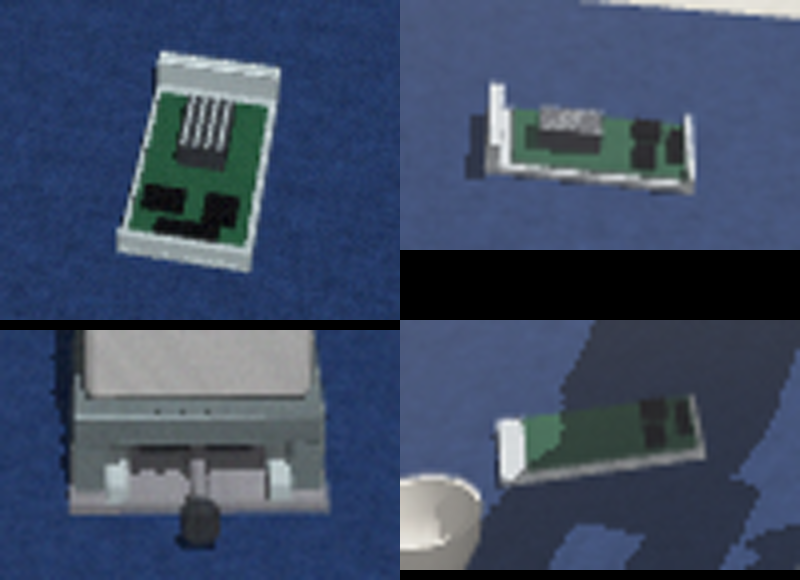

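The carrier is the one at scene (438,192), side (350,308): it has the finned heat sink and an upright tail plate, with the chips at the nose facing the robot's left. The board at (216,188) has neither. Next: rough positions, then close wrist views of the carrier and the bed.

```bash
cat >> h.py <<'E'
def wsnap(name=None):
    p=np.array(robot.get_position()); r=np.array(robot.get_eef_rot()); s=dict(robot.snapshot('wrist'))
    T=np.eye(4); T[:3,:3]=cv2.Rodrigues(r)[0]; T[:3,3]=p
    W=np.linalg.inv(T@np.array(s['mount'])); s['rvec']=cv2.Rodrigues(W[:3,:3])[0].ravel(); s['tvec']=W[:3,3]
    if name: save(name,s['pixels']); pickle.dump(s,open(name+'.pkl','wb'))
    return s
def ori(psi,tilt=0.0):
    """tool x = lane dir at yaw psi (tilt=0), z down; tilt: tool z leans toward lane dir"""
    d=np.array([np.cos(psi),np.sin(psi),0]); u=np.array([0,0,1.])
    z=-u*np.cos(tilt)+d*np.sin(tilt); x=d*np.cos(tilt)+u*np.sin(tilt); y=np.cross(z,x)
    return cv2.Rodrigues(np.column_stack([x,y,z]))[0].ravel()
E
python3 - <<'E'
from h import *
sc=pickle.load(open('scene0.pkl','rb')); sd=pickle.load(open('side0.pkl','rb'))
w=wsnap('w1')
for uv in [(268,278),(352,264)]: print('bed corner',ray(w,uv,0.008))
for uv in [(150,30),(295,0),(212,204),(328,187)]: print('head top',ray(w,uv,0.184))
print('carrier scene',ray(sc,(438,192),0.012),'side',ray(sd,(350,310),0.012))
print(ori(np.pi/2), robot.get_eef_rot(), robot.get_position())
c=ray(sd,(350,310),0.01); 
for ps in (np.pi/2,): print(robot.inverse_kinematics([c[0],c[1]-0.02,0.23],ori(ps)))
E
```

```text
bed corner [ 0.49929326 -0.15498195  0.008     ]
bed corner [ 0.62132673 -0.13171201  0.008     ]
head top [0.47557896 0.12205924 0.184     ]
head top [0.5601487  0.13694087 0.184     ]
head top [0.49951797 0.0158808  0.184     ]
head top [0.57991703 0.02812726 0.184     ]
carrier scene [0.43591874 0.35820481 0.012     ] side [0.43489065 0.36124316 0.012     ]
[2.22144147 2.22144147 0.        ] [-2.22060858e+00 -2.22055370e+00  1.37092005e-03] [5.74516378e-01 7.67749765e-05 2.30531899e-01]
[ 5.05374604e-01  1.58505803e-01  1.60067468e+00 -4.44089210e-16
  1.38241217e+00  5.05374604e-01]
```

```bash
python3 - <<'E'
from h import *
robot.line_to([0.56,-0.04,0.25],ori(np.pi/2),speed=0.2)
w=wsnap('wl')
robot.line_to([0.56,0.05,0.27],speed=0.25)
robot.line_to([0.435,0.40,0.19],speed=0.25)
w=wsnap('wc')
print(robot.get_time_s())
E
```

```text
2.8667
```

View pics/wl.png

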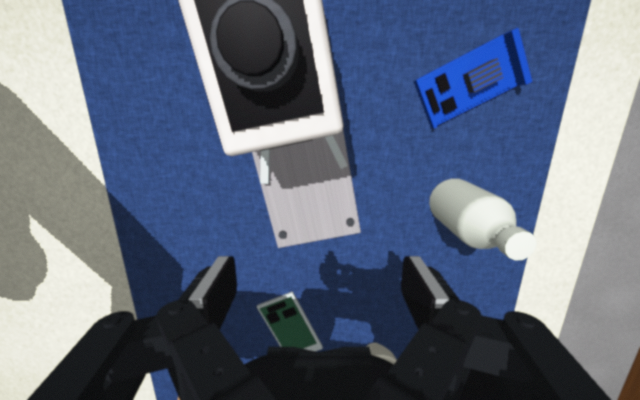

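View pics/wc.png

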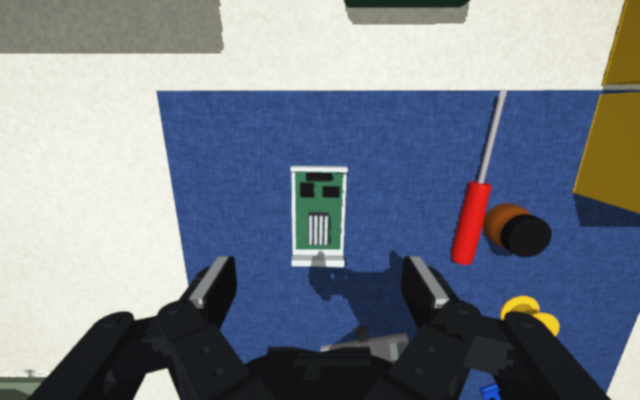

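The carrier is at wc (292–347, 166–266) with its tail plate at the bottom. The bed end is at wl (278,247)–(360,232). I'll enlarge both for precise corners.

```bash
python3 - <<'E'
from h import *
a=pickle.load(open('wc.pkl','rb'))['pixels']; b=pickle.load(open('wl.pkl','rb'))['pixels']
A=cv2.resize(a[156:276,275:365],None,fx=4.4,fy=4.4,interpolation=cv2.INTER_CUBIC)
B=cv2.resize(b[130:255,240:370],None,fx=3,fy=3,interpolation=cv2.INTER_CUBIC)
c=np.zeros((528,800,3),np.uint8); c[:A.shape[0],:A.shape[1]]=A; c[:B.shape[0],400:400+B.shape[1]]=B
save('crop1',c); print(A.shape,B.shape)
E
```

```text
(528, 396, 3) (375, 390, 3)
```

View pics/crop1.png

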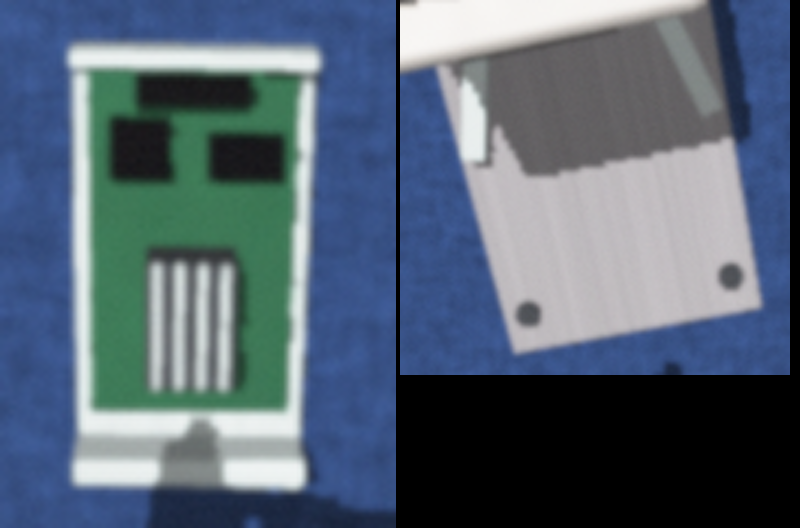

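```bash
python3 - <<'E'
from h import *
from scipy.optimize import least_squares
w=pickle.load(open('wc.pkl','rb'))
def px(x,y): return [275+(x+.5)/4.4-.5,156+(y+.5)/4.4-.5]
obs=np.array([px(147,262),px(236,262),px(147,392),px(236,392),px(73,487),px(306,487),px(69,50),px(320,50)])
# carrier coords: image left = world -x = carrier +y (x->world +y)
mdl=np.array([[6,12,22],[6,-12,22],[-30,12,22],[-30,-12,22],[-60,32,22],[-60,-32,22],[60,32,12],[60,-32,12]])/1000
def P(p):
    c,s=np.cos(p[2]),np.sin(p[2]); R=np.array([[c,-s],[s,c]])
    return np.column_stack([mdl[:,:2]@R.T+p[:2],mdl[:,2]+.002])
f=lambda p:(proj(w,P(p))-obs).ravel()
r=least_squares(f,[.435,.36,np.pi/2],loss='soft_l1'); print('carrier',r.x,np.degrees(r.x[2])); print(f(r.x).reshape(-1,2).round(1))
for u in ([r.x[0],r.x[1]],): 
  sd=pickle.load(open('side0.pkl','rb')); sc=pickle.load(open('scene0.pkl','rb'))
  print('side px',proj(sd,P(r.x)).round(0).tolist())
w=pickle.load(open('wl.pkl','rb'))
def pb(x,y): return [240+(x-400+.5)/3-.5,130+(y+.5)/3-.5]
A=ray(w,pb(514,353),.008);B=ray(w,pb(762,307),.008);C=ray(w,pb(440,68),.008); D=ray(w,pb(733,130),.008)
print(A,B,C,D,np.linalg.norm(A-B))
d1=(C-A)/np.linalg.norm(C-A); d2=(D-B)/np.linalg.norm(D-B); print('yaw edges',[np.degrees(np.arctan2(d[1],d[0])) for d in (d1,d2)],'yaw end',np.degrees(np.arctan2(*(B-A)[[1,0]]))+90)
E
```

```text
carrier [0.43451103 0.3561855  1.56139885] 89.46156441769071
[[-0.2  0.2]
 [ 0.5  0.4]
 [-0.1 -0.9]
 [-0.1 -0.7]
 [ 0.4 -0.2]
 [-0.1  0.1]
 [-0.1  0.1]
 [-0.2  0.6]]
side px [[356.0, 307.0], [344.0, 305.0], [359.0, 294.0], [347.0, 293.0], [370.0, 286.0], [340.0, 282.0], [363.0, 333.0], [329.0, 328.0]]
[ 0.49870609 -0.15573372  0.008     ] [ 0.62055047 -0.13119468  0.008     ] [ 0.4720526 -0.0153955  0.008    ] [ 0.60351783 -0.04363078  0.008     ] 0.12429084894815853
yaw edges [np.float64(100.75372559915664), np.float64(101.00752954389715)] yaw end 101.3868487767961
```

```bash
python3 - <<'E'
from h import *
sd=pickle.load(open('side0.pkl','rb'))
print(proj(sd,[[.575,0,.231],[.575,.077,.373],[.6175,0,.25],[.5325,0,.25],[.575,0,.304]]))
c=cv2.resize(sd['pixels'][0:150,250:400],None,fx=4,fy=4,interpolation=cv2.INTER_CUBIC); save('crop2',c)
hs=[.4344,.3442]; o=ori(np.radians(89.5))
yaw=np.radians(101.); d=np.array([np.cos(yaw),np.sin(yaw)]); O=np.array([.5301,.0087])
for p,oo in [((*hs,.0115),o),((*hs,.26),o),((*(O-d*.124),.26),ori(yaw)),((*(O-d*.124),.018),ori(yaw))]+[((*(O+d*x),.02),ori(yaw,np.radians(t))) for t in (30,40,50) for x in (-.24,-.01)]:
    q=robot.inverse_kinematics(list(p),oo); print(np.round(p,3), None if q is None else np.round(q,2))
E
```

```text
[[315.44123593 132.86908431]
 [307.52960341  85.26473175]
 [298.42128644 124.51533607]
 [332.47373805 126.75768131]
 [315.04099243 104.3242706 ]]
[0.434 0.344 0.012] [0.51 0.44 1.75 0.   0.95 0.52]
[0.434 0.344 0.26 ] [0.51 0.14 1.56 0.   1.44 0.52]
[ 0.554 -0.113  0.26 ] [-0.35  0.16  1.53 -0.    1.45 -0.55]
[ 0.554 -0.113  0.018] [-0.35  0.45  1.72 -0.    0.97 -0.55]
[ 0.576 -0.227  0.02 ] [-0.68  0.76  1.3   0.33  1.5  -0.97]
[ 0.532 -0.001  0.02 ] [-0.42  0.55  1.67  0.44  1.27 -0.82]
[ 0.576 -0.227  0.02 ] [-0.72  0.86  1.2   0.41  1.66 -1.  ]
[ 0.532 -0.001  0.02 ] [-0.48  0.63  1.62  0.54  1.4  -0.91]
[ 0.576 -0.227  0.02 ] [-0.75  0.97  1.09  0.48  1.82 -1.01]
[ 0.532 -0.001  0.02 ] [-0.53  0.73  1.55  0.61  1.53 -0.97]
```

View pics/crop2.png

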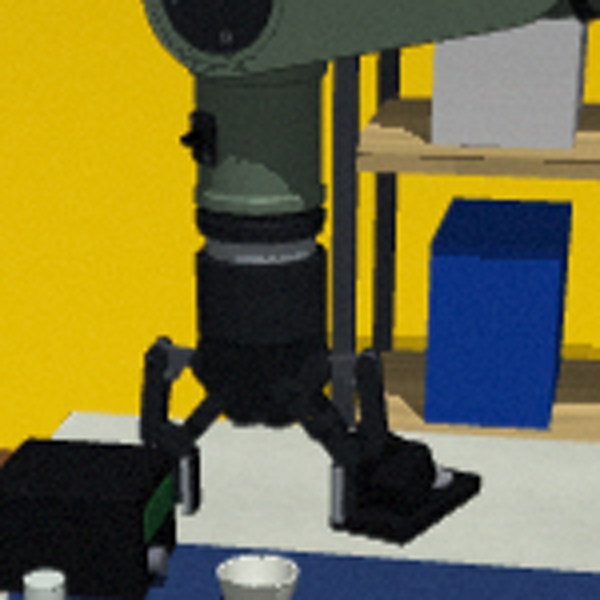

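The wrist camera has no visible body, so only the gripper's own body needs clearance. Now grasping the heat sink.

```bash
python3 - <<'E'
from h import *
hs=[.4344,.3442]; o=ori(np.radians(89.5))
robot.grip(0.7)
robot.line_to([*hs,.10],o,speed=0.15)
w=wsnap('pre')
print(robot.line_to([*hs,.0115],speed=0.06,f_stop=8), robot.get_position())
print('gap',robot.grip(0.0),robot.get_finger_gap(),robot.get_force())
print(robot.line_to([*hs,.04],speed=0.06)); print(robot.get_finger_gap(),robot.get_force(),robot.get_time_s())
s=robot.snapshot('side'); save('lift',cv2.resize(s['pixels'][180:380,250:450],None,fx=3,fy=3))
E
```

```text
False [0.43477572 0.3444274  0.01197495]
gap False 0.2565652743497698 [ 0.01496404 -0.85164023  3.46741477]
False
0.26446805662774736 [ 0.58557331  0.45583409 -2.61496204] 6.825
```

View pics/lift.png

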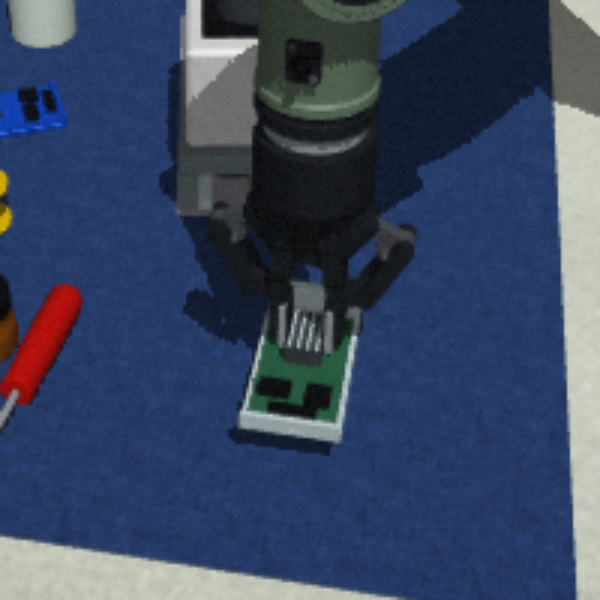

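It is lifted level, with a 2.6 N load. Carrying it over the gantry to the lane.

```bash
python3 - <<'E'
from h import *
yaw=np.radians(101.); d=np.array([np.cos(yaw),np.sin(yaw)]); O=np.array([.5301,.0087])
t=O-d*.114
robot.line_to([.4344,.3442,.27],speed=0.2)
robot.line_to([*t,.27],ori(yaw),speed=0.22)
robot.line_to([*t,.06],speed=0.15)
w=wsnap('w3'); print(robot.get_position(),robot.get_force(),robot.get_finger_gap(),robot.get_time_s())
s=robot.snapshot('side'); save('s3',cv2.resize(s['pixels'][130:290,250:420],None,fx=3.5,fy=3.5)) 
s=robot.snapshot('scene'); save('c3',cv2.resize(s['pixels'][120:250,230:400],None,fx=4,fy=4)) 
E
```

```text
[ 0.55284112 -0.10353345  0.06117462] [ 0.24546627  0.34191992 -2.78587034] 0.26277344825183685 12.025
```

View pics/w3.png

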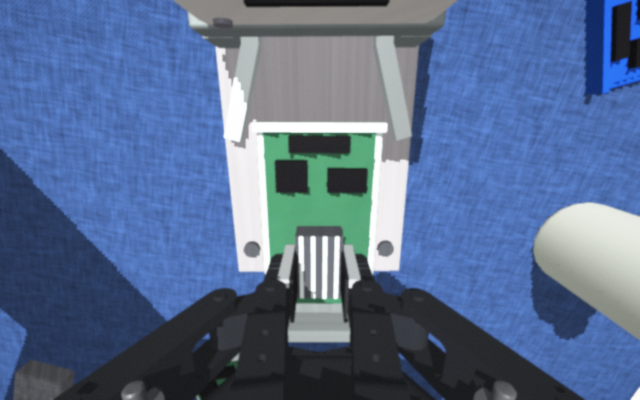

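View pics/c3.png

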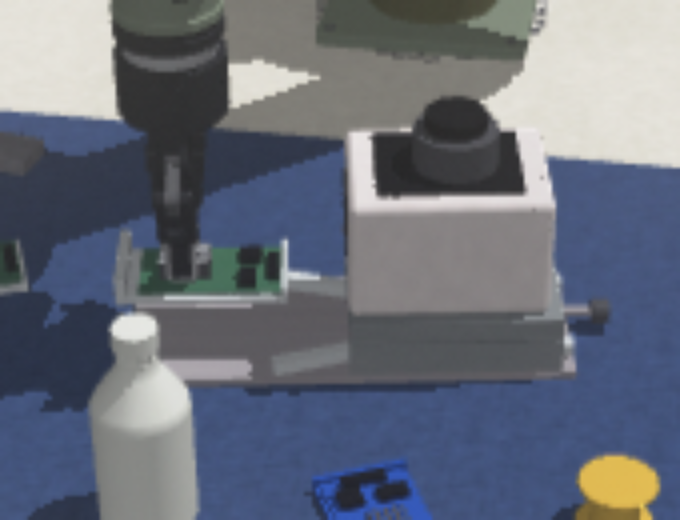

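Well aligned in w3: bed end corners about (240,271) and (400,270), rail tips (233,139) and (404,137), carrier nose (255–387,127). I'll refine the lane line with these.

```bash
python3 - <<'E'
from h import *
w=pickle.load(open('w3.pkl','rb'))
yaw=np.radians(101.); d=np.array([np.cos(yaw),np.sin(yaw)]); n=np.array([-d[1],d[0]]); O=np.array([.5301,.0087])
def st(uv,z): p=ray(w,uv,z)[:2]-O; return np.round([1000*p@d,1000*p@n],1)
for nm,uv,z in [('endL',(240,271),.008),('endR',(400,270),.008),('boltL',(252,249),.008),('boltR',(386,248),.008),('tipL',(233,139),.018),('tipR',(404,137),.018),('railL',(250,40),.018),('railR',(386,40),.018),('bedL',(217,60),.008),('bedR',(423,60),.008),
 ('noseL',(255,133),.002+.049+.014),('noseR',(387,133),.002+.049+.014),('hsL',(298,233),.073),('hsR',(341,233),.073),('hsLb',(298,303),.073),('hsRb',(341,303),.073)]: print(nm,st(uv,z))
E
```

```text
endL [-155.5   61.1]
endR [-154.7  -63.2]
boltL [-136.5   50.4]
boltR [-135.7  -51. ]
tipL [-54.1  54.4]
tipR [-52.8 -54.1]
railL [ 1.7 39.5]
railR [  1.7 -38.7]
bedL [-7.2 62.8]
bedR [ -7.1 -64.5]
noseL [-47.   30.1]
noseR [-47.  -32.1]
hsL [-94.7  10.4]
hsR [-94.7 -10.9]
hsLb [-135.8   11.3]
hsRb [-135.8  -12. ]
```

Station axis agrees to within 1 mm. Setting it down with the nose about 40 mm before the gantry.

```bash
python3 - <<'E'
from h import *
yaw=np.radians(101.); d=np.array([np.cos(yaw),np.sin(yaw)]); O=np.array([.5301,.0087])
t=O-d*.107
robot.line_to([*t,.045],speed=0.1)
print(robot.line_to([*t,.0170],speed=0.03,f_stop=4),robot.get_position(),robot.get_force())
robot.grip(0.6); robot.hold(0.2)
robot.line_to([*t,.09],speed=0.12)
w=wsnap('w4'); print(robot.get_time_s())
b=O-d*.235
robot.line_to([*(O-d*.22),.12],speed=0.2)
s=wsnap('w5')
E
```

```text
True [ 0.54998071 -0.09619774  0.0180268 ] [-0.91380257  0.39670516  4.44095528]
14.675
```

View pics/w5.png

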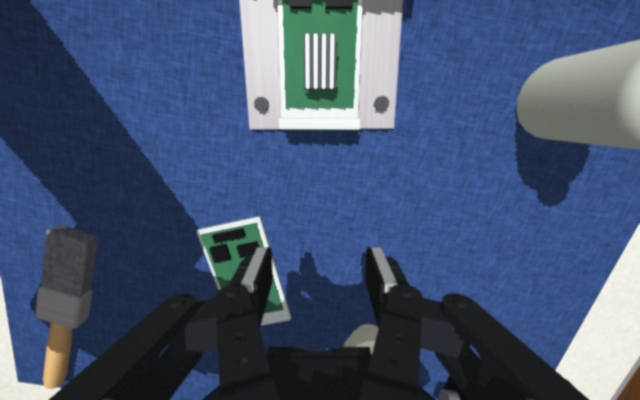

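```bash
python3 - <<'E'
from h import *
yaw=np.radians(101.); d=np.array([np.cos(yaw),np.sin(yaw)]); n=np.array([-d[1],d[0]]); O=np.array([.5301,.0087])
w=pickle.load(open('w5.pkl','rb'))
def st(uv,z): p=ray(w,uv,z)[:2]-O; return np.round([1000*p@d,1000*p@n],1)
for nm,uv,z in [('tailL',(279,129),.030),('tailR',(360,129),.030),('tailL2',(279,121),.030),('hsL',(305,88),.030),('hsR',(336,88),.030),('bb',(198,231),.01),('bb',(260,217),.01),('bb',(290,318),.01),('bottle',(517,100),.10),('bottlebase',(530,195),.002),('cup',(368,335),.04)]: print(nm,st(uv,z))
w=pickle.load(open('w4.pkl','rb'))
save('w4b',w['pixels'])
E
```

```text
tailL [-154.5   33.4]
tailR [-154.5  -30.2]
tailL2 [-148.5   33.1]
hsL [-124.6   12.5]
hsR [-124.6  -10.8]
bb [-250.   117.5]
bb [-235.7   57.4]
bb [-349.5   32.6]
bottle [-135.9 -103.3]
bottlebase [-216.  -196.2]
cup [-343.8  -44.8]
```

View pics/w4b.png

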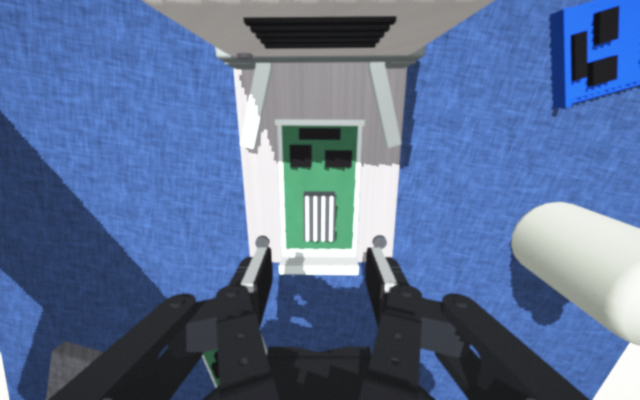

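The carrier lies straight in the lane: tail near x=-154 mm, lateral offset about 1 mm. Next I push with shut fingers and the tool tilted 35°, so the gripper's body stays clear of the gantry.

```bash
python3 - <<'E'
from h import *
yaw=np.radians(101.); d=np.array([np.cos(yaw),np.sin(yaw)]); n=np.array([-d[1],d[0]]); O=np.array([.5301,.0087])
o=ori(yaw,np.radians(35)); P=lambda x,z:[*(O+d*x),z]
robot.grip(0.0)
robot.line_to(P(-.205,.10),o,speed=0.15)
print(robot.line_to(P(-.200,.0185),speed=0.08,f_stop=6))
print(robot.line_to(P(-.165,.0185),speed=0.05,f_stop=6),robot.get_force())
s=lambda: np.round([1000*(robot.get_position()[:2]-O)@d,1000*(robot.get_position()[:2]-O)@n,1000*robot.get_position()[2]],1)
f0=np.array(robot.get_force())
for x in (-.13,-.09,-.06):
    r=robot.line_to(P(x,.0185),speed=0.04,f_stop=8); print(x,r,s(),np.round(robot.get_force(),2))
    if r: break
print(robot.get_time_s()); a=robot.snapshot('scene'); save('c6',cv2.resize(a['pixels'][120:250,230:400],None,fx=4,fy=4))
a=robot.snapshot('side'); save('s6',cv2.resize(a['pixels'][130:290,250:420],None,fx=3.5,fy=3.5))
E
```

```text
False
False [ 0.07839972 -0.92304806 -0.06059799]
-0.13 False [-1.296e+02  1.000e-01  1.850e+01] [ 0.05 -0.3  -0.66]
-0.09 False [-89.7   0.   18.6] [-0.2   0.24 -0.11]
-0.06 False [-59.6   0.1  18.5] [-0.09  0.15  0.21]
21.8417
```

View pics/c6.png

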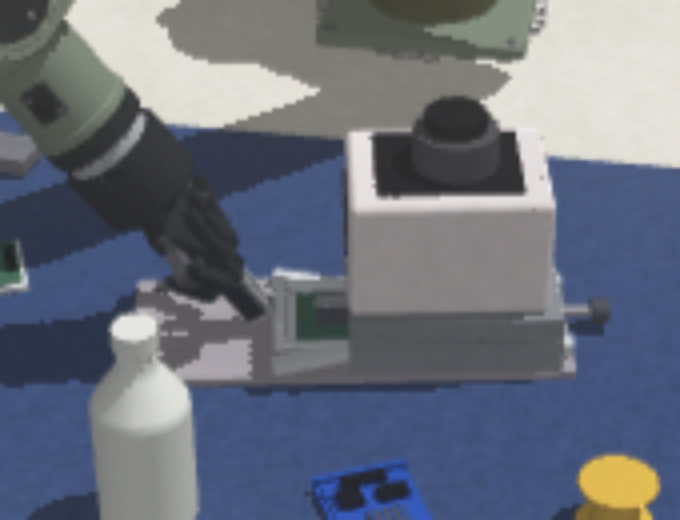

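The carrier is entering straight with under 1 N of force. Now a slow push to feel for the stop.

```bash
python3 - <<'E'
from h import *
yaw=np.radians(101.); d=np.array([np.cos(yaw),np.sin(yaw)]); n=np.array([-d[1],d[0]]); O=np.array([.5301,.0087])
P=lambda x,z:[*(O+d*x),z]
s=lambda: np.round([1000*(robot.get_position()[:2]-O)@d,1000*(robot.get_position()[:2]-O)@n,1000*robot.get_position()[2]],1)
r=robot.line_to(P(-.042,.0185),speed=0.03,f_stop=8); print(r,s(),np.round(robot.get_force(),2))
if not r:
    r=robot.line_to(P(-.006,.0185),speed=0.012,f_stop=6); print(r,s(),np.round(robot.get_force(),2))
robot.hold(.2); print(s(),np.round(robot.get_force(),2),robot.get_time_s())
a=robot.snapshot('scene'); save('c7',cv2.resize(a['pixels'][120:250,230:400],None,fx=4,fy=4))
a=robot.snapshot('side'); save('s7',cv2.resize(a['pixels'][130:290,250:420],None,fx=3.5,fy=3.5))
E
```

```text
False [-41.5   0.1  18.6] [-0.55 -0.15  0.11]
True [-16.5  -0.   18.2] [ 1.01 -1.44  1.71]
[-16.6   0.3  17.7] [ 0.07 -0.16  1.77] 24.875
```

View pics/c7.png

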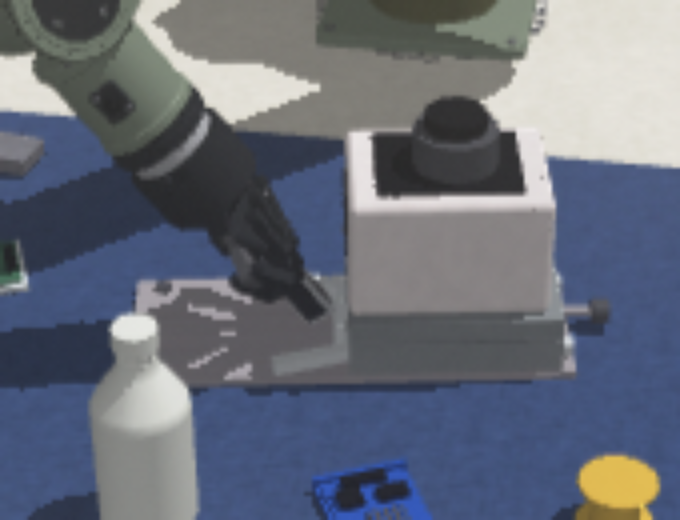

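View pics/s7.png

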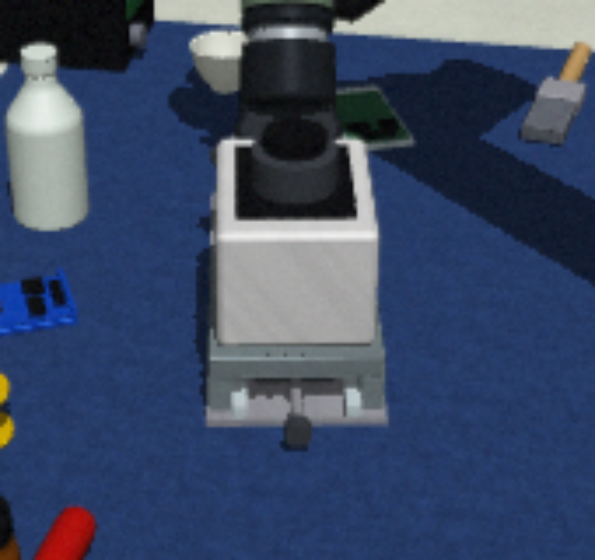

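It stopped firmly with the TCP at x=-16.5 mm, which puts the nose near 112 mm if the fingers touch the tail about 9 mm ahead of the TCP. I'll repeat the touch with a bit more force to tell the rigid stop from a jam or a bounce.

```bash
python3 - <<'E'
from h import *
yaw=np.radians(101.); d=np.array([np.cos(yaw),np.sin(yaw)]); n=np.array([-d[1],d[0]]); O=np.array([.5301,.0087])
P=lambda x,z:[*(O+d*x),z]
s=lambda: np.round([1000*(robot.get_position()[:2]-O)@d,1000*(robot.get_position()[:2]-O)@n,1000*robot.get_position()[2]],1)
F=lambda: (np.round(np.array(robot.get_force())[:2]@d,1),np.round(np.array(robot.get_force())[:2]@n,1),round(robot.get_force()[2],1))
for f in (6,12):
    robot.line_to(P(-.022,.0185),speed=0.02)
    robot.hold(.2); print('back',s(),F())
    r=robot.line_to(P(-.010,.0185),speed=0.008,f_stop=f); print(f,r,s(),F())
    p=robot.get_position(); robot.hold(.1); print(s(),F())
# steady press: command small steps ahead
print(robot.get_time_s())
robot.line_to(P(-.06,.0185),speed=0.06)
w=wsnap('w8')
a=robot.snapshot('scene'); save('c8',cv2.resize(a['pixels'][120:250,230:400],None,fx=4,fy=4))
E
```

```text
back [-21.9   0.1  18.5] (np.float64(0.2), np.float64(0.2), np.float64(-0.4))
6 True [-16.5  -0.   18.2] (np.float64(-2.1), np.float64(-0.3), np.float64(1.4))
[-16.6   0.1  18. ] (np.float64(-1.7), np.float64(-0.8), np.float64(1.5))
back [-21.8   0.1  18.4] (np.float64(1.2), np.float64(-0.7), np.float64(0.6))
12 True [-16.6  -0.2  18.3] (np.float64(-2.3), np.float64(1.1), np.float64(1.4))
[-16.6  -0.2  18.1] (np.float64(-2.2), np.float64(-0.1), np.float64(2.1))
28.4083
```

View pics/w8.png

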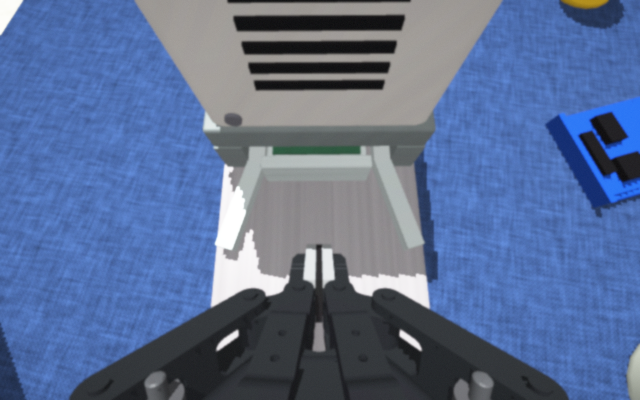

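View pics/c8.png

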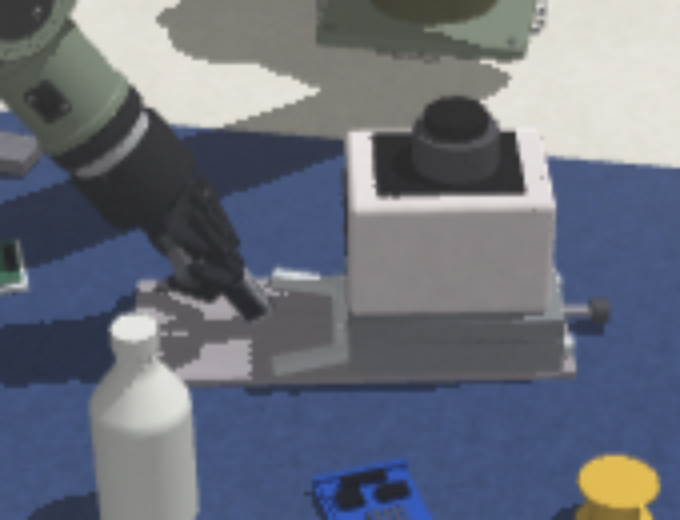

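```bash
python3 - <<'E'
from h import *
yaw=np.radians(101.); d=np.array([np.cos(yaw),np.sin(yaw)]); n=np.array([-d[1],d[0]]); O=np.array([.5301,.0087])
w=pickle.load(open('w8.pkl','rb'))
def st(uv,z): p=ray(w,uv,z)[:2]-O; return np.round([1000*p@d,1000*p@n],1)
save('crop8',cv2.resize(w['pixels'][100:260,200:440],None,fx=3.3,fy=3.3,interpolation=cv2.INTER_CUBIC))
for v in (166,168,170): print(v,st((263,v),.03),st((372,v),.03))
E
```

```text
166 [-9.9 33. ] [ -9.9 -29.1]
168 [-11.2  32.9] [-11.2 -29. ]
170 [-12.4  32.9] [-12.4 -28.9]
```

View pics/crop8.png

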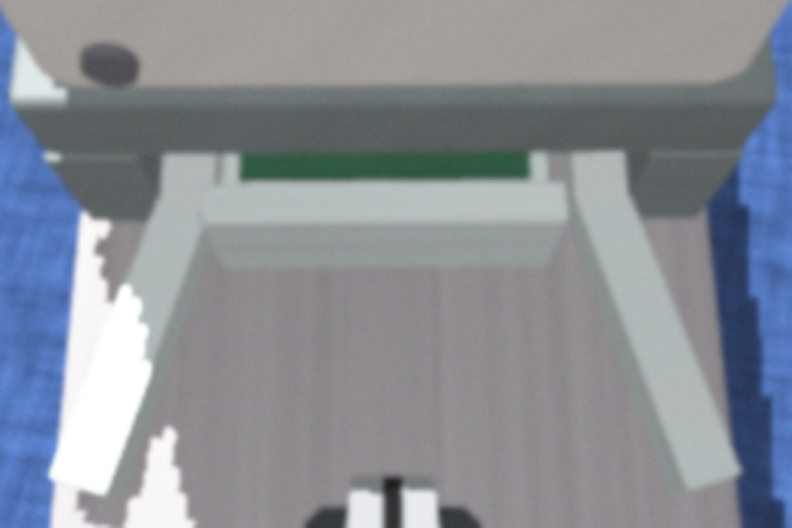

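```bash
python3 - <<'E'
from h import *
yaw=np.radians(101.); d=np.array([np.cos(yaw),np.sin(yaw)]); n=np.array([-d[1],d[0]]); O=np.array([.5301,.0087])
P=lambda x,z:[*(O+d*x),z]
s=lambda: np.round([1000*(robot.get_position()[:2]-O)@d,1000*(robot.get_position()[:2]-O)@n,1000*robot.get_position()[2]],1)
F=lambda: (np.round(np.array(robot.get_force())[:2]@d,1),np.round(np.array(robot.get_force())[:2]@n,1),round(robot.get_force()[2],1))
robot.line_to(P(-.024,.0185),speed=0.06); robot.hold(.1)
for i in range(8):
    x=-.020+.0005*i
    r=robot.line_to(P(x,.0185),speed=0.01,f_stop=15); robot.hold(.05); print(round(1000*x,1),r,s(),F())
r=robot.line_to(P(-.012,.0185),speed=0.004,f_stop=14); print(r,s(),F())
w=wsnap('w9'); print(robot.get_time_s())
robot.line_to(P(-.06,.0185),speed=0.06); robot.hold(.3)
w2=wsnap('w10')
g=cv2.cvtColor(cv2.absdiff(w2['pixels'],pickle.load(open('w8.pkl','rb'))['pixels']),cv2.COLOR_BGR2GRAY); print('diff w8/w10',g[130:185,250:390].max(),g[130:185,250:390].mean())
E
```

```text
-20.0 False [-20.   -0.   18.5] (np.float64(-0.1), np.float64(-0.5), np.float64(-0.6))
-19.5 False [-19.5  -0.   18.5] (np.float64(0.5), np.float64(-0.5), np.float64(-1.1))
-19.0 False [-19.    0.   18.5] (np.float64(-1.3), np.float64(-0.4), np.float64(0.9))
-18.5 False [-18.5  -0.   18.5] (np.float64(-0.0), np.float64(-0.4), np.float64(0.8))
-18.0 False [-18.   -0.   18.5] (np.float64(0.7), np.float64(-0.1), np.float64(-0.0))
-17.5 False [-17.5   0.   18.5] (np.float64(-0.1), np.float64(-0.4), np.float64(-0.3))
-17.0 False [-17.    0.   18.5] (np.float64(-0.1), np.float64(0.0), np.float64(0.4))
-16.5 False [-16.7  -0.1  18.5] (np.float64(-1.5), np.float64(-0.3), np.float64(-0.1))
False [-16.3  -0.6  18.5] (np.float64(-12.5), np.float64(3.2), np.float64(2.3))
34.2667
diff w8/w10 32 1.758961038961039
```

```bash
python3 - <<'E'
from h import *
w=pickle.load(open('w9.pkl','rb')); save('w9v',w['pixels'])
E
```

```text
(no output)
```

View pics/w9v.png

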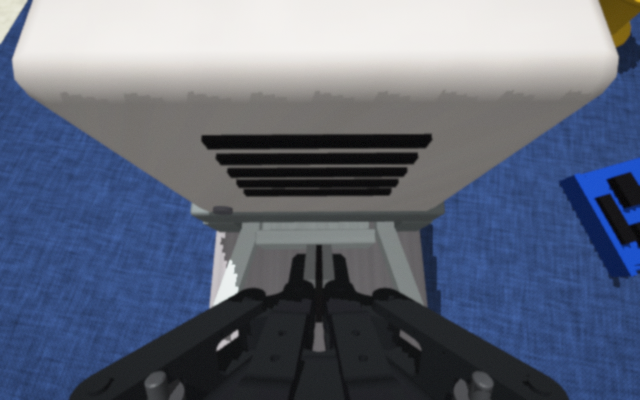

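Contact begins where the tail was left, and a steady 12.5 N moves it less than 0.4 mm, so this is the rigid stop. I'll retract, take a last look and hand in.

```bash
python3 - <<'E'
from h import *
yaw=np.radians(101.); d=np.array([np.cos(yaw),np.sin(yaw)]); O=np.array([.5301,.0087])
P=lambda x,z:[*(O+d*x),z]
robot.line_to(P(-.10,.06),speed=0.1); robot.line_to(P(-.15,.16),speed=0.15)
a=robot.snapshot('scene'); save('fin',a['pixels']); robot.hold(.3)
w=wsnap('wfin'); print(robot.get_force(),robot.get_time_s())
save('fincrop',np.hstack([cv2.resize(a['pixels'][130:230,240:400],(480,300)),cv2.resize(w['pixels'][0:200,200:400],(300,300))]))
E
```

```text
[-0.23251967  0.25691144  0.05517007] 37.5833
```

View pics/fin.png

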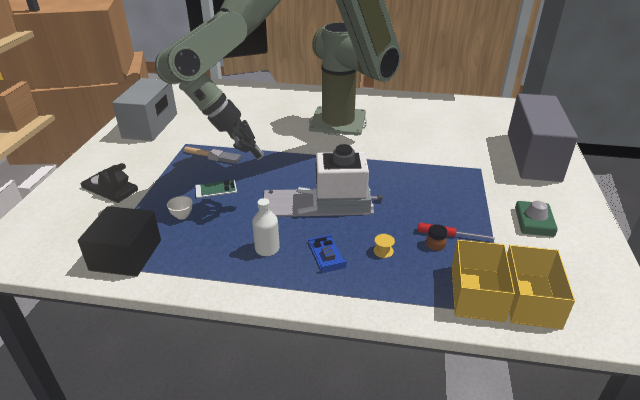

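View pics/fincrop.png

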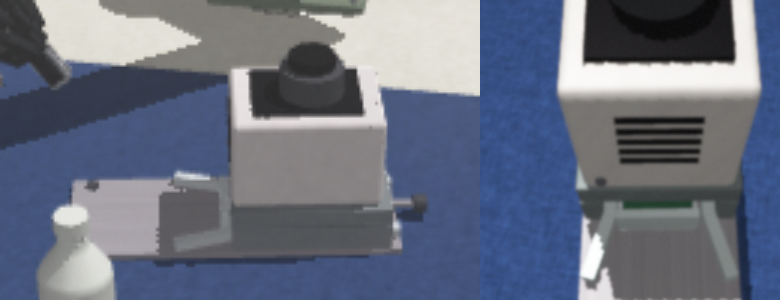

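All the other things are at their starting pixels, and the carrier's tail sits square just outside the gantry front. Handing in.

```bash
python3 -c "
from workcell import robot
print(robot.finish_job())"
```

```text
the job is handed in; nothing more can be done
None
```

The carrier with the heat sink is in the station lane, tail plate towards the open end, and pushed home against the end stop. I handed the job in at about 38 s of the 58 s allowed. `finish_job` gave no verdict, and I could not read the pin's travel directly.

**What I did:** I picked the carrier up by its heat sink and carried it over the gantry. I set it down straight on the open bed, then pushed its tail with shut fingers and the tool tilted 35°, keeping the gripper's body clear of the gantry.

**Last checks:**
- **Stop:** it was felt at the same place in every touch, with the tool tip 16.5 mm before the gantry's front face. A steady 12.5 N moved it less than 0.4 mm, and contact began where the tail had been left. That points to the rigid stop rather than a jam.
- **Position:** the camera puts the tail about 11 mm before the gantry, so the nose is at about 109 mm. From the finger geometry I had estimated about 112 mm. The two differ by about 3 mm, which I put down to my guess of the fingertip shape; both lie within the stop's 96 to 116 mm range.
- **Alignment:** the tail is square to the lane and about 2 mm off its middle, within the 6 mm limit.
- **Other things:** by eye, all of them are where they started in the final picture. The arm was clear, with no force on the tool.

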